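# Remount the laser head and reset its cutout

### The job

Lift the laser head off its sloped rest and set it gently on the platform on the optical rail: level, centred along the platform, its snout pointing along the rail towards the iris, and pressed sideways, firmly but not hard, against the platform's fence so that its side is flush with it. Once it stands there and you have let go, reset the tripped cutout on the power supply: push its lever fully off, then throw it fully on. Do not push the other things about.

Things in the scene. Friction and masses are not known exactly. Their poses are not given: they have to be found in the camera images.
- head_center (a point): Centre (half-way up) of the laser head: dark grey block 120 long (x) x 56 wide (y) x 60 high (z), 0.35 to 0.65 kg, with a bright round snout, 28 across, standing 30 out of its +x end, and 5 mm fins on top. z points out of the finned top. It starts on the sloped rest, tilted 30 degrees, snout end higher, rear on the toe lip, free to be gripped across its 56 mm width.
- snout (a point): Middle of the snout's front end: 90 ahead of head_center along the head's x and 3 above it.
- rest: Grey sloped storage rest, fixed, footprint 130 x 78; its upper face slopes at 30 degrees, rising along the rest's +x from 28 high to 102. Across its low end runs a lip 16 high, square to the slope; no cheeks at the sides. Origin on the bench under its centre.
- seat (a point): Point on the fixed, level aluminium platform's top (75 above the bench) where the middle of the head's underside belongs: midway along it and 28 (half the head's width) from the fence. The plate is 130 along the rail (y) x 84 across (x). x points squarely at the fence, a black ridge 12 high and 8 thick along the plate's far edge. The other edge is 48 from this point.
- iris_eye (a point): Centre of the iris, a black ring 62 across on a short post on the same rail, 220 from the platform along the rail (on either side of it, from start to start), 108 above the bench. The snout must point to it.
- rail: Dark optical rail, fixed, 400 long (its y) x 60 x 30 high, that carries platform and iris; origin on the bench under its middle.
- pivot (a point): Pivot of the cutout's lever, 92 above the bench, on top of the fixed white power supply (190 x 200 x 75 high, lever at its middle). Black cheeks 90 long flank the lever in y, up to 101 above the bench. x: the way the lever is thrown ON; -x: OFF. y: hinge axis; z up.
- cutout (a joint): Angle of the cutout's lever: 0 = fully off (at its stop, leaning 0.6 rad to the pivot's -x), 0.6 = upright, 1.2 = fully on (at its stop, leaning 0.6 rad to +x). Starts tripped, near the middle. Plain grey bar, 14 thick x 24 wide, its end 85 from the pivot. It is stiff (3 to 4 N 60 mm from the pivot) and stays where it is left.
- lever_end (a point): Middle of the lever's free end.
- case: bystander: closed black spectacle case, 155 x 71 x 48, lying on the bench; origin under its centre
- lens: bystander: round lens in a black ring on a short steel post with a round foot, 106 tall, foot 52 across; origin under its foot
- opticbox: bystander: shut white plastic box, 75 x 55 x 28; origin under its centre
- carrier: bystander: spare black rail carrier, 70 x 45 x 30 with a post up to 110 high; origin under its centre
- head: The laser head as a whole: same axes as head_center, origin at the middle of its underside.
- fence: The fence: a fixed black ridge 130 long (y) x 8 thick (x) x 12 high along the platform's far edge; origin at the middle of its foot, level with the platform's top.
- platform: The platform as a whole: same axes as seat, origin on the bench 6 to the -x side of the point under seat.
Mind the look-alikes: they are no part of the job. Leave any turquoise look-alike of the head alone.

How it is judged:
By the outcome, as a careful person would: the job done as asked, in the order asked, and still so for the second after the job is handed in, with the robot touching nothing.
It also fails if it takes over 69 s, if anything falls off the work surface, if the arm or the gripper's body presses on something with over 40 N, if the wrist force passes 120 N, or if a joint passes its speed limit or range.

### The arm

A 6-joint arm with a two-finger parallel gripper is mounted at the origin on the work surface. World frame = base frame: x ahead of the robot, y to its left, z up, the work surface at z = 0. Lengths are in m, angles in rad, forces in N, time in s.
With the tool pointing down it reaches from about 0.35 to 0.775 m from the base axis. Payload 5.5 kg.
Tool frame: the origin (TCP) lies at the very end of the fingers, on their centre line; the grasp point (between the pads) lies 19 mm behind it; z points along the fingers, y is the line along which they close (so a half turn about z gives the same grasp; the last joint's range is limited). The gripper opens to 85 mm and grips with 20 to 120 N. Pads are 22 mm wide; open, the fingers measure 114 mm over their backs; the gripper's body (76 mm by 85 mm) begins 54 mm behind the grasp point. The pads swing forward as they close: fully open they stand 13 mm farther back than shut.
Start: joints at [-1.273, 0.313, 0.046, 1.304, 0, 1.431], TCP at [0.244, -0.521, 0.231] pointing down, gripper open.
Joint ranges: [-2.76, 2.76], [-0.86, 1.69], [-1.03, 1.26], [-2.2, 2.34], [-1.47, 1.5], [-3.14, 3.14]. Speed limits (rad/s): [2.57, 2.57, 3.14, 3.14, 3.14, 3.14].

### API

Orientations are given as a unit quaternion [w, x, y, z].
In Python, from workcell import get_state, read_camera, calibration, hand_in gives the robot as it stands.
- The arm moves only by the tool drive_tool, never from a script. Its argument "deltas" is a list that holds one entry, the list of rows, each a list of 7 numbers: the closure in counts, from 0 (fully open) to 255 (shut), then the shift along the tool's x, y, z in m, then the turn, a rotation vector about the tool's x, y, z in degrees. A call has 1 to 12 rows; each row is the pose to reach, as a shift and turn from the pose commanded when the call began, along the tool's axes at that moment; what a row does not reach only later rows make up. A row lasts 1/8 s, in which the tool goes at most 62.5 mm and 10.7 degrees, less where a joint would pass 70% of its speed; a pose out of reach is approached as far as the arm can. A call with a gripper value outside its range is refused whole. The fingers move at their own pace and stop on an object; "newtons" is the grip in N (left out, the last holds). Time passes only in rows, so rows that repeat a pose let the fingers close. It gives the time, the measured TCP pose, the force, the opening and the grip force at its end, in the units of the state.
- get_state(): the state, without advancing time (a new reading comes with each control period).
- read_camera(name): name is "scene" or "top" or "wrist"; returns (picture, depth): 480x640x3 uint8, red, green, blue; 480x640 float32, m along the optical axis (not along the pixel's ray), 0 where there is no reading.
- calibration(name): a dict with "mtx" (3x3 intrinsics, pixels), "world_from_camera" (4x4, takes a point from camera to world coordinates). Camera axes: x right, y up, looking along -z (the intrinsics and any distortion apply to the point x, -y, -z); pixel columns grow to the right and rows downward; lengths in m; the calibration is good to about 2 mm. The wrist camera is an equidistant fisheye: a pixel r from the principal point sees the ray r / f radians off the axis. A picture is of the moment at which its call begins: read the wrist's pose just before it. calibration takes no time and is no camera call; for the wrist camera it gives the pose at the moment of the call.
- hand_in(): hands the job in; it is judged then, once.
The state is a dict: "clock": time; "joint_pos": joint angles; "qvel": joint speeds; "tau": joint torques, N m; "tcp_pos": TCP position; "orientation": TCP orientation; "wrist_force": force on the tool from outside, world axes, zero at the start; "ft_torque": the same for the moment, N m; "finger_gap": finger opening in m; "grip_force": force on a finger pad.
Only numpy, scipy, OpenCV 4.12 (cv2) and the standard library are available. Lean on these libraries where they do the work, as an engineer would, in place of code of your own. Each camera call takes 0.05 s, during which the arm holds its last target. There are 200 camera calls.

## Working session

There is one attempt and no reset: what is moved stays moved. The work goes in short steps, Python scripts to look and compute and a tool call to move; the robot and the scene stay as the last step left them, time stands still between calls to the robot, and variables do not carry over. Pictures are saved under pics/ and viewed, at most 10 in all, crops included, and the job is handed in when it is done.

Besides the shell and the picture viewer there is one more tool, called after "Request:" as name([rows], argument=value, ...), one row to a line, values as JSON. drive_tool: Moves the arm, as the interface text tells. Its arguments: {"type":"object","properties":{"deltas":{"type":"array","items":{"type":"array","items":{"type":"array","items":{"type":"number"}}}},"newtons":{"type":"number"}},"required":["deltas"]}

```bash
mkdir -p pics; ls
cat > h.py <<'E'
import numpy as np,cv2,os
from workcell import *
def load():
    o={}
    for n in("scene","top"):
        p,d=read_camera(n); np.savez(n+".npz",p=p,d=d,m=calibration(n)["mtx"],T=calibration(n)["world_from_camera"])
def pts(n):
    f=np.load(n+".npz");p,d,m,T=f["p"],f["d"],f["m"],f["T"]
    v,u=np.mgrid[:480,:640]
    P=np.stack([(u-m[0,2])/m[0,0]*d,-(v-m[1,2])/m[1,1]*d,-d],-1)
    return p,d,P@T[:3,:3].T+T[:3,3]
E
python3 - <<'E'
from h import *
load()
for n in("scene","top"):
    p,d,W=pts(n); cv2.imwrite(f"pics/{n}0.png",p[...,::-1]); print(n,np.round(calibration(n)["world_from_camera"],3),calibration(n).keys(),(d>0).mean())
print(get_state())
E
```

```text
pics
scene [[ 0.672 -0.545  0.501  1.08 ]
 [ 0.74   0.477 -0.474 -0.553]
 [ 0.019  0.69   0.723  0.932]
 [ 0.     0.     0.     1.   ]] dict_keys(['mtx', 'world_from_camera']) 0.9959537760416667
top [[-0.003  0.995 -0.097  0.415]
 [-1.    -0.003 -0.007 -0.029]
 [-0.007  0.097  0.995  1.145]
 [ 0.     0.     0.     1.   ]] dict_keys(['mtx', 'world_from_camera']) 0.99603515625
{'clock': 0.1, 'joint_pos': array([-1.27260307e+00,  3.13952372e-01,  4.50935049e-02,  1.30361150e+00,
       -9.57547274e-06,  1.43122703e+00]), 'qvel': array([ 1.09471174e-03, -9.73276301e-04,  3.06292837e-03, -1.42385680e-03,
       -2.37856141e-05,  9.06318270e-04]), 'tau': array([ 2.07531884e-03, -4.81727242e+01,  2.99242204e+01,  1.28151380e-02,
       -1.48615100e-04,  3.19001636e-06]), 'tcp_pos': array([ 0.24361873, -0.52033261,  0.23048302]), 'orientation': array([-8.34010468e-04,  9.76140634e-01,  2.17137655e-01, -7.10889048e-05]), 'wrist_force': array([ 0.18084607, -0.02731307, -0.40256666]), 'ft_torque': array([0.0001006 , 0.03336221, 0.01074747]), 'grip_force': 0.0, 'finger_gap': 0.08560970041144815}
```

View pics/scene0.png

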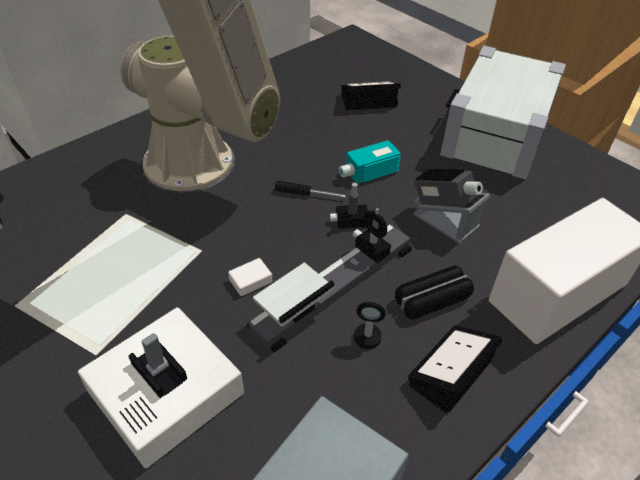

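View pics/top0.png

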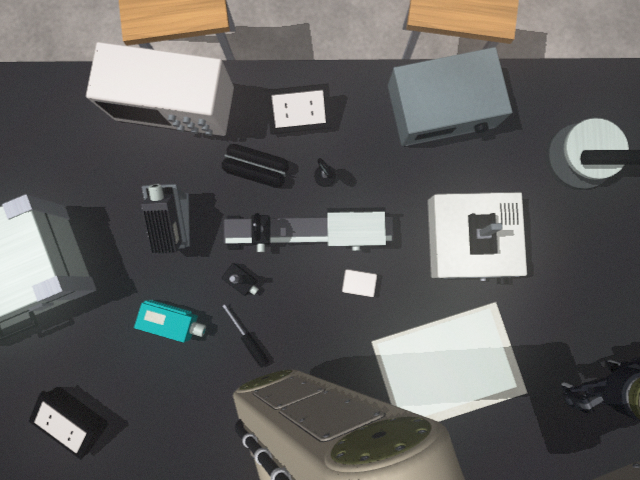

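The top view (up = +x, right = −y) shows the head at about (160,218) with its snout up (+x). The rail runs at v≈230 with the platform at (357,228) and the iris at (262,230). The supply is at (478,235) with its lever at (488,232). The scene view shows a dark strip on the platform's near edge, which is probably the fence (+x). Next I'll measure with depth.

Run:
```python
from h import *
for n in("top","scene"):
    p,d,W=pts(n); X,Y,Z=W[...,0],W[...,1],W[...,2]; np.set_printoptions(precision=4,suppress=True)
    br=p.max(-1)
    def rect(mask,name):
        q=W[mask][:,:2].astype(np.float32)
        if len(q)<5: print(name,len(q));return
        r=cv2.minAreaRect(q*1000); print(n,name,len(q),np.round(r[0],1),np.round(r[1],1),round(r[2],1),'z',np.round(np.percentile(W[mask][:,2],[5,50,95]),4))
    a=(X>.3)&(X<.6)&(Y>-.3)&(Y<.05)
    plat=a&(abs(Z-.075)<.005)&(Y>-.2); rect(plat,'plate')
    rect(a&(Z>.081)&(Z<.095)&(Y>-.2)&(Y<-.02),'fence')
    ir=(X>.3)&(X<.6)&(Y>.05)&(Y<.2)&(Z>.085)&(Z<.16); rect(ir,'iris')
    print('iris mean',W[ir].mean(0),W[ir].min(0),W[ir].max(0))
    s=(X>.3)&(X<.6)&(Y>-.5)&(Y<-.2)
    rect(s&(abs(Z-.075)<.004),'psu'); rect(s&(abs(Z-.101)<.003),'cheeks'); rect(s&(Z>.12),'lever')
    l=s&(Z>.12); print('lever',W[l].mean(0),W[l].min(0),W[l].max(0))
    hh=(X>.33)&(X<.6)&(Y>.25)&(Y<.42)&(Z>.125); rect(hh,'head'); 
    # normals from depth
    for nm,m in(('head',hh),('rest',(X>.33)&(X<.6)&(Y>.2)&(Y<.42)&(Z>.02)&(Z<.12))):
        q=W[m]; print(nm,len(q),q.min(0),q.max(0))
    for nm,(x0,x1,y0,y1) in dict(case=(.5,.66,.05,.25),lens=(.48,.62,-.02,.04),opt=(.28,.36,-.12,-.02),carrier=(.28,.38,.1,.22)).items():
        m=(X>x0)&(X<x1)&(Y>y0)&(Y<y1)&(Z>.02); print(nm,W[m].min(0),W[m].max(0))
p,d,W=pts("top"); c=p[150:280,110:220]; z=(W[150:280,110:220,2].clip(0,.2)*1270).astype(np.uint8)
c=np.hstack([c[...,::-1],cv2.applyColorMap(z,2)]); 
f=np.load("scene.npz")["p"][150:250,400:510,::-1]
o=np.zeros((560,780,3),np.uint8); c=cv2.resize(c,None,fx=2,fy=2,interpolation=0); o[:c.shape[0],:c.shape[1]]=c
f=cv2.resize(f,None,fx=3,fy=3); o[260:560,:330]=f
g=np.load("scene.npz")["p"][250:350,240:350,::-1]; o[260:560,340:670]=cv2.resize(g,None,fx=3,fy=3)
cv2.imwrite("pics/c1.png",o)
```

```text
top plate 1907 [ 539.5 -112.9] [ 76.6 129.9] 0.5 z [0.0724 0.0758 0.0788]
top fence 239 [ 554.4 -112.7] [ 62.  127.9] 0.7 z [0.0825 0.0873 0.0904]
top iris 215 [492.2 125.5] [ 27.1 158.5] 68.1 z [0.0885 0.1231 0.1405]
iris mean [0.5197 0.115  0.1187] [0.4216 0.1019 0.0852] [0.5693 0.1652 0.1544]
top psu 5238 [ 515.1 -390.8] [170.8 200.9] 0.6 z [0.0726 0.0757 0.0784]
top cheeks 337 [ 524.5 -390.9] [88.8 55.3] 1.9 z [0.0985 0.1013 0.1036]
top lever 185 [ 529.2 -390.3] [24.5 18.1] 90.0 z [0.1243 0.1709 0.1788]
lever [ 0.528  -0.3872  0.1609] [ 0.5201 -0.4026  0.1207] [ 0.5383 -0.378   0.181 ]
top head 625 [569.9 322.8] [59.2 56.6] 0.4 z [0.1264 0.1358 0.1442]
head 625 [0.5402 0.2946 0.125 ] [0.5995 0.3511 0.1483]
rest 2142 [0.33   0.2611 0.0217] [0.6    0.388  0.1199]
case [0.5001 0.0501 0.0206] [0.66   0.1972 0.1544]
lens [ 0.5111 -0.0187  0.0203] [0.5704 0.0382 0.0368]
opt [ 0.28   -0.12    0.5378] [ 0.2984 -0.0531  0.7832]
carrier [0.2808 0.1234 0.0205] [0.3015 0.1542 0.0277]
scene plate 2132 [ 543.3 -113.7] [ 87.6 133. ] 1.4 z [0.0715 0.0743 0.0772]
scene fence 345 [ 581.9 -113.5] [
[... 191 characters left out ...]
2]
scene psu 8692 [ 515.9 -392.6] [171.5 199.6] 1.0 z [0.0722 0.0747 0.0776]
scene cheeks 562 [ 525.2 -392.2] [91.9 54.2] 1.5 z [0.0984 0.1005 0.103 ]
scene lever 424 [ 532.6 -392.1] [15.1 24.3] 1.2 z [0.1241 0.1579 0.1773]
lever [ 0.5347 -0.3935  0.1555] [ 0.525  -0.4043  0.1201] [ 0.5401 -0.38    0.1793]
scene head 453 [571.6 321. ] [55.5 61. ] 2.7 z [0.1262 0.1344 0.1424]
head 453 [0.5444 0.2902 0.125 ] [0.5998 0.3522 0.1455]
rest 2248 [0.3301 0.2571 0.02  ] [0.6    0.3878 0.12  ]
case [0.5006 0.05   0.02  ] [0.6599 0.199  0.1532]
lens [ 0.512 -0.02   0.02 ] [0.5738 0.04   0.0352]
opt [ 0.2804 -0.0806  0.5209] [ 0.2805 -0.076   0.5269]
carrier [0.2807 0.1179 0.0201] [0.3035 0.1528 0.0272]
```

View pics/c1.png

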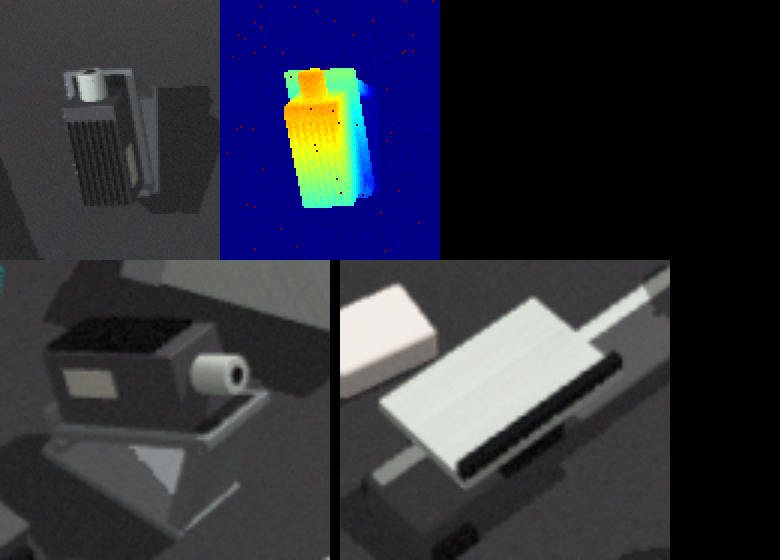

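Run:
```python
from h import *
np.set_printoptions(precision=4,suppress=True)
rng=np.random.default_rng(0)
def plane(q,th=.002):
    best=None
    for _ in range(500):
        a=q[rng.choice(len(q),3,0)]; n=np.cross(a[1]-a[0],a[2]-a[0]); l=np.linalg.norm(n)
        if l<1e-6: continue
        n/=l; i=abs((q-a[0])@n)<th
        if best is None or i.sum()>best.sum(): best=i
    c=q[best].mean(0); n=np.linalg.svd(q[best]-c)[2][2]; return c,n*(np.sign(n[2]) or 1),best
for n in("top","scene"):
    p,d,W=pts(n); X,Y,Z=W[...,0],W[...,1],W[...,2]
    m=(X>.38)&(X<.64)&(Y>.25)&(Y<.42)&(Z>.07)&(d>0); q=W[m]
    for k in range(3):
        c,nn,b=plane(q); a=q[b]
        e1=np.cross(nn,[0,0,1]); e1/=np.linalg.norm(e1); e2=np.cross(nn,e1)
        uv=np.stack([(a-c)@e1,(a-c)@e2],1).astype(np.float32)*1000
        r=cv2.minAreaRect(uv); ctr=c+(r[0][0]*e1+r[0][1]*e2)/1000
        print(n,b.sum(),'n',nn,'tilt',np.degrees(np.arccos(nn[2])).round(1),'az',np.degrees(np.arctan2(nn[1],nn[0])).round(1),'ctr',ctr,np.round(r[1],1),round(r[2],1))
        q=q[~b]
    # snout: bright pixels
    s=(X>.5)&(X<.68)&(Y>.25)&(Y<.42)&(Z>.1)&(p.min(-1)>110); print('snout',s.sum(),W[s].mean(0),W[s].min(0),W[s].max(0))
a=cv2.resize(np.load("scene.npz")["p"][305:465,75:250,::-1],None,fx=3,fy=3,interpolation=2)
b=cv2.resize(np.load("top.npz")["p"][185:285,420:535,::-1],None,fx=2,fy=2,interpolation=2)
o=np.zeros((480,525+230,3),np.uint8);o[:480,:525]=a;o[:200,525:]=b
o=np.clip(o.astype(float)**.6*255**.4,0,255).astype(np.uint8)
cv2.imwrite("pics/c2.png",o)
```

```text
top 612 n [-0.4757 -0.0179  0.8794] tilt 28.4 az -177.8 ctr [0.5367 0.3207 0.1175] [ 56.4 118.9] 1.0
top 402 n [ 0.0387 -0.999   0.0216] tilt 88.8 az -87.8 ctr [0.5621 0.2945 0.0935] [131.5  76.2] 35.3
top 323 n [-0.4851 -0.0396  0.8736] tilt 29.1 az -175.3 ctr [0.5353 0.321  0.1212] [115.6  48.7] 87.8
snout 193 [0.6138 0.3243 0.134 ] [0.5952 0.294  0.1003] [0.6355 0.3643 0.1496]
scene 643 n [ 0.0484 -0.9985  0.0256] tilt 88.5 az -87.2 ctr [0.5616 0.2943 0.1055] [152.7  71.5] 2.7
scene 362 n [-0.4596 -0.0519  0.8866] tilt 27.5 az -173.6 ctr [0.5362 0.3191 0.1171] [119.7  59. ] 87.0
scene 247 n [0.8721 0.0426 0.4875] tilt 60.8 az 2.8 ctr [0.6047 0.3199 0.1111] [79.5 73.5] 14.5
snout 164 [0.6159 0.3208 0.1322] [0.5376 0.2892 0.1001] [0.6349 0.3597 0.1482]
```

View pics/c2.png

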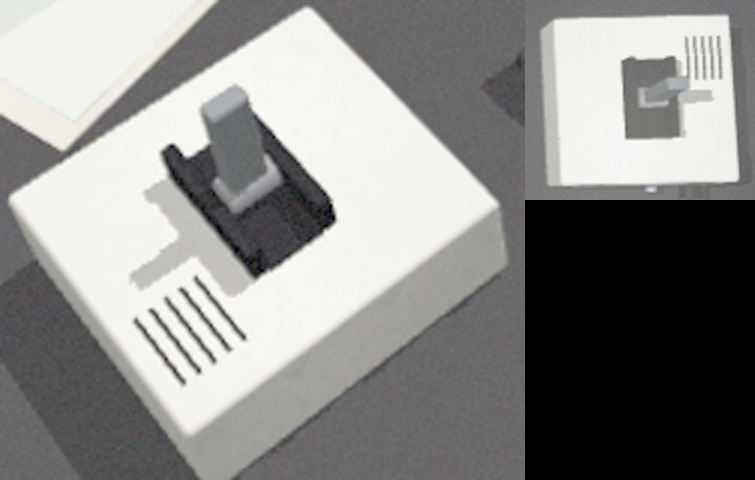

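The crop shows the lever near upright with its vents in the (+x, −y) corner and no visible ON/OFF marks. I'll look closer with the wrist camera later. Now I'll go to the head.

```bash
cat >> h.py <<'E'
from scipy.spatial.transform import Rotation as R
def rot(yaw,tilt=0): # tool x at heading yaw; z down; tilt = pitch of held head (deg), head x = -tool x
    return R.from_euler('z',yaw,degrees=True)*R.from_euler('y',tilt,degrees=True)*R.from_euler('x',180,degrees=True)
def rel(*targets):
    s=get_state(); q=s["orientation"]; R0=R.from_quat([*q[1:],q[0]])
    print('t',s["clock"],'tcp',s["tcp_pos"].round(4),'F',s["wrist_force"].round(2),'gap',s["finger_gap"])
    for p,r in targets:
        print(R0.inv().apply(np.array(p)-s["tcp_pos"]).round(4).tolist(),np.degrees((R0.inv()*r).as_rotvec()).round(1).tolist())
E
python3 - <<'E'
from h import *
for t in (30,-30):print(rot(182.5,t).as_matrix().round(2).tolist())
rel(([.40,-.12,.33],rot(110)),([.50,.319,.26],rot(182.5)))
E
```

```text
[[-0.87, -0.04, 0.5], [-0.04, 1.0, 0.02], [-0.5, 0.0, -0.87]]
[[-0.87, -0.04, -0.5], [-0.04, 1.0, -0.02], [0.5, 0.0, -0.87]]
t 0.1 tcp [ 0.2436 -0.5203  0.2305] F [ 0.18 -0.03 -0.4 ] gap 0.08560970041144815
[0.3114, -0.2965, -0.099] [-0.1, -0.1, -84.9]
[0.588, -0.6515, -0.0283] [-0.0, -0.1, -157.4]
```

Request:
drive_tool([
  [[0,0.311,-0.2965,-0.099,0,0,-85],[0,0.311,-0.2965,-0.099,0,0,-85],[0,0.311,-0.2965,-0.099,0,0,-85],[0,0.311,-0.2965,-0.099,0,0,-85],[0,0.311,-0.2965,-0.099,0,0,-85],[0,0.311,-0.2965,-0.099,0,0,-85],[0,0.311,-0.2965,-0.099,0,0,-85],[0,0.588,-0.6515,-0.028,0,0,-157.4],[0,0.588,-0.6515,-0.028,0,0,-157.4],[0,0.588,-0.6515,-0.028,0,0,-157.4],[0,0.588,-0.6515,-0.028,0,0,-157.4],[0,0.588,-0.6515,-0.028,0,0,-157.4]],
])

```text
clock: 1.6
tcp_pos: [0.4676, 0.1795, 0.2812]
orientation: [0.0, 0.222, 0.975, -0.0]
wrist_force: [1.2, -0.2, 0.1]
finger_gap: 0.0854
grip_force: 0.0
```

Run:
```python
from h import *
rel(([.5025,.3190,.176],rot(182.5,30)),([.45,.319,.25],rot(182.5,30)))
```

```text
t 1.6 tcp [0.4676 0.1795 0.2812] F [ 1.19 -0.24  0.13] gap 0.08541691265977991
[0.0289, 0.1409, 0.1051] [-7.4, -29.4, -27.5]
[0.0762, 0.1181, 0.0311] [-7.4, -29.4, -27.5]
```

Request:
drive_tool([
  [[0,0.076,0.118,0.031,-7.4,-29.4,-27.5],[0,0.076,0.118,0.031,-7.4,-29.4,-27.5],[0,0.076,0.118,0.031,-7.4,-29.4,-27.5],[0,0.076,0.118,0.031,-7.4,-29.4,-27.5],[0,0.076,0.118,0.031,-7.4,-29.4,-27.5],[0,0.076,0.118,0.031,-7.4,-29.4,-27.5]],
])

```text
clock: 2.35
tcp_pos: [0.4519, 0.317, 0.2517]
orientation: [0.259, -0.017, 0.966, 0.005]
wrist_force: [0.7, -0.3, 0.8]
finger_gap: 0.0852
grip_force: 0.0
```

Run:
```python
from h import *
c=calibration("wrist"); p,d=read_camera("wrist"); print(c["mtx"],(d>0).mean())
np.savez("w.npz",p=p,d=d,m=c["mtx"],T=c["world_from_camera"])
cv2.imwrite("pics/w1.png",p[...,::-1])
rel(([.5025,.3190,.176],rot(182.5,30)),([.5575,.3215,.0811],rot(182.5,30)))
```

```text
[[371.64829954   0.         319.15814625]
 [  0.         371.64829954 234.49063459]
 [  0.           0.           1.        ]] 0.9952213541666667
t 2.4 tcp [0.4526 0.3171 0.2521] F [ 0.1  -0.21 -0.15] gap 0.08543876701521505
[-0.0051, 0.0, 0.0909] [-0.1, 0.1, -0.5]
[-0.0052, 0.0004, 0.2006] [-0.1, 0.1, -0.5]
```

View pics/w1.png

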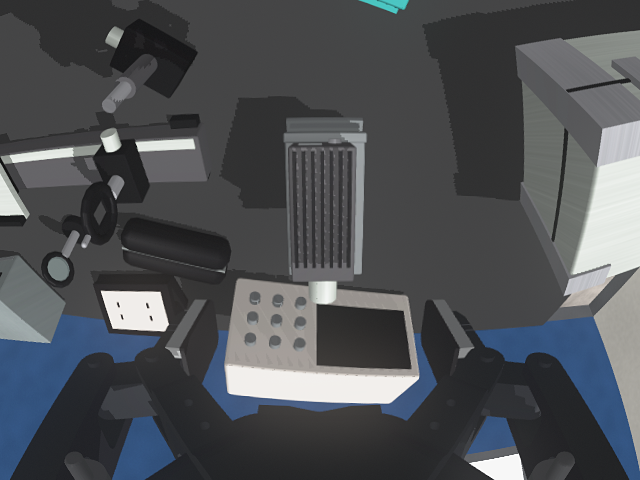

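The wrist view shows the head's fins at cols 287–357, rows 142–282, almost parallel to the image axis, with the snout at (322,292). I'll locate the fin face by depth.

Run:
```python
from h import *
f=np.load("w.npz");p,d,m,T=f["p"],f["d"],f["m"],f["T"]
v,u=np.mgrid[:480,:640]; x=(u-m[0,2])/m[0,0];y=(v-m[1,2])/m[1,1];th=np.hypot(x,y);k=np.tan(th)/np.maximum(th,1e-9)
P=np.stack([x*k*d,-y*k*d,-d],-1)@T[:3,:3].T+T[:3,3]
psi=np.radians(2.5);e1=np.array([np.cos(psi)*.866,np.sin(psi)*.866,.5]);e2=np.array([-np.sin(psi),np.cos(psi),0]);n=np.cross(e1,e2)
c0=np.array([.5365,.3207,.1175])
L=(P-c0)@np.stack([e1,e2,n],1)*1000
q=(abs(L[...,0])<70)&(abs(L[...,1])<45)&(abs(L[...,2])<12)
print(q.sum(),np.percentile(L[q],[1,50,99],axis=0).round(1))
r=cv2.minAreaRect(L[q][:,:2].astype(np.float32));print(r)
i=q&(abs(L[...,0])<50)&(abs(L[...,1])<25)
A=np.c_[L[i][:,:2],np.ones(i.sum())]; print(np.linalg.lstsq(A,L[i][:,2],rcond=None)[0],np.percentile(L[i][:,2],[5,25,50,75,95]))
print(c0+(e1*r[0][0]+e2*r[0][1])/1000)
```

```text
8877 [[-63.5 -25.3  -4.5]
 [ -9.3   1.7  -2. ]
 [ 54.2  28.9   3.8]]
((-3.9652366638183594, 1.7780532836914062), (120.72544860839844, 55.662132263183594), 0.01689722388982773)
[-0.01065938  0.0071707  -0.68703348] [-3.419408   -2.62361933 -1.8808922   2.17448305  3.28963257]
[0.53299182 0.32232658 0.11551738]
```

Run:
```python
from h import *
rel(([.555,.3228,.0796],rot(182.5,30)))
```

```text
t 2.4 tcp [0.4526 0.3171 0.2521] F [ 0.1  -0.21 -0.15] gap 0.08543876701521505
[-0.0023, 0.0018, 0.2006] [-0.1, 0.1, -0.5]
```

Request:
drive_tool([
  [[0,-0.002,0.002,0.06,0,0,-0.5],[0,-0.002,0.002,0.12,0,0,-0.5],[0,-0.002,0.002,0.15,0,0,-0.5],[0,-0.002,0.002,0.175,0,0,-0.5],[0,-0.002,0.002,0.19,0,0,-0.5],[0,-0.002,0.002,0.2,0,0,-0.5],[0,-0.002,0.002,0.2,0,0,-0.5],[0,-0.002,0.002,0.2,0,0,-0.5]],
])

```text
clock: 3.4
tcp_pos: [0.5531, 0.323, 0.0794]
orientation: [0.259, -0.022, 0.965, 0.004]
wrist_force: [-0.6, 0.6, 0.9]
finger_gap: 0.0855
grip_force: 0.0
```

Request:
drive_tool([
  [[60,0,0,0,0,0,0],[90,0,0,0,0,0,0],[120,0,0,0,0,0,0],[150,0,0,0,0,0,0],[255,0,0,0,0,0,0],[255,0,0,0,0,0,0],[255,0,0,0,0,0,0]],
], newtons=40)

```text
clock: 4.28
tcp_pos: [0.5527, 0.3231, 0.0795]
orientation: [0.259, -0.022, 0.965, 0.004]
wrist_force: [-5.0, -1.2, 5.6]
finger_gap: 0.0557
grip_force: 42.8
```

Run:
```python
from h import *
s=get_state(); q=s["orientation"]
rel(([.555,.3228,.0796],rot(182.5,30)))
print(s["grip_force"],s["wrist_force"],R.from_quat([*q[1:],q[0]]).as_matrix().round(3))
```

```text
t 4.275 tcp [0.5527 0.3231 0.0795] F [-5.   -1.15  5.62] gap 0.05569229311962002
[-0.002, -0.0004, 0.001] [-0.1, 0.1, 0.2]
42.7813321352005 [-5.0035772  -1.15244211  5.62209725] [[-0.864 -0.046  0.501]
 [-0.041  0.999  0.02 ]
 [-0.501 -0.003 -0.865]]
```

Run:
```python
from h import *
rel(([.505,.321,.165],rot(182.5,30)),([.50,.32,.26],rot(182.5,30)),([.50,.10,.27],rot(225,5)),([.541,-.113,.18],rot(270.7,0)))
```

```text
t 4.275 tcp [0.5527 0.3231 0.0795] F [-5.   -1.15  5.62] gap 0.05569229311962002
[-0.0016, -0.0002, -0.0979] [-0.1, 0.1, 0.2]
[-0.0448, -0.0013, -0.1827] [-0.1, 0.1, 0.2]
[-0.0408, -0.2211, -0.1957] [-13.0, 23.8, -40.7]
[-0.0223, -0.4354, -0.1016] [-23.2, 23.7, -85.8]
```

Request:
drive_tool([
  [[255,-0.001,0,-0.015,0,0,0],[255,-0.001,0,-0.045,0,0,0],[255,-0.001,0,-0.08,0,0,0],[255,-0.01,0,-0.115,0,0,0],[255,-0.025,0,-0.15,0,0,0],[255,-0.045,0,-0.18,0,0,0],[255,-0.045,-0.035,-0.186,-3,6,-8],[255,-0.044,-0.07,-0.19,-6,12,-16],[255,-0.043,-0.11,-0.192,-8,17,-24],[255,-0.042,-0.15,-0.194,-10,21,-31],[255,-0.041,-0.185,-0.195,-12,23.5,-37],[255,-0.041,-0.22,-0.196,-13,24,-41]],
])

```text
clock: 5.78
tcp_pos: [0.4995, 0.0995, 0.2693]
orientation: [0.037, -0.386, 0.922, 0.016]
wrist_force: [0.5, -1.4, -4.3]
finger_gap: 0.0551
grip_force: 44.8
```

Run:
```python
from h import *
print(get_state()["grip_force"])
rel(([.53,-.06,.225],rot(260,0)),([.541,-.113,.18],rot(270.7,0)))
```

```text
44.806233644485474
t 5.775 tcp [0.4995 0.0995 0.2693] F [ 0.54 -1.36 -4.31] gap 0.05507103200526085
[0.0954, -0.1337, 0.0367] [-1.4, 4.5, -34.6]
[0.129, -0.1788, 0.0791] [-1.8, 4.4, -45.3]
```

Request:
drive_tool([
  [[255,0.03,-0.04,0.012,0,2,-10],[255,0.06,-0.09,0.025,-1,3,-20],[255,0.095,-0.134,0.037,-1.4,4.5,-30],[255,0.11,-0.155,0.055,-1.8,4.4,-38],[255,0.122,-0.17,0.068,-1.8,4.4,-45.3],[255,0.129,-0.179,0.079,-1.8,4.4,-45.3],[255,0.129,-0.179,0.079,-1.8,4.4,-45.3],[255,0.129,-0.179,0.079,-1.8,4.4,-45.3]],
])

```text
clock: 6.78
tcp_pos: [0.5415, -0.1112, 0.181]
orientation: [-0.001, 0.711, -0.704, 0.001]
wrist_force: [1.1, 1.1, -3.6]
finger_gap: 0.0556
grip_force: 44.7
```

Run:
```python
from h import *
load()
rel(([.541,-.113,.12],rot(270.7,0)))
s=get_state();q=s["orientation"];print(R.from_quat([*q[1:],q[0]]).as_matrix().round(3))
for n in("scene","top"):
    p,d,W=pts(n); X,Y,Z=W[...,0],W[...,1],W[...,2]
    s=(X>.48)&(X<.62)&(Y>-.22)&(Y<.02)&(Z>.14)&(Z<.27)
    print(n,s.sum(),np.percentile(W[s],[1,50,99],axis=0).round(4))
p=np.load("scene.npz")["p"][130:370,180:440,::-1];cv2.imwrite("pics/s2.png",cv2.resize(p,None,fx=2.3,fy=2.3))
```

```text
t 6.875 tcp [ 0.5418 -0.1112  0.1813] F [-0.2   0.66 -2.9 ] gap 0.05593721060239344
[0.0018, 0.001, 0.0613] [-0.2, -0.0, -0.1]
[[ 0.011 -1.     0.003]
 [-1.    -0.011 -0.   ]
 [ 0.    -0.003 -1.   ]]
scene 3328 [[ 0.4856 -0.1726  0.1621]
 [ 0.5624 -0.1271  0.2197]
 [ 0.6058 -0.0258  0.2681]]
top 271 [[ 0.5282 -0.0599  0.1949]
 [ 0.5433 -0.0383  0.207 ]
 [ 0.5687 -0.0203  0.2236]]
```

View pics/s2.png

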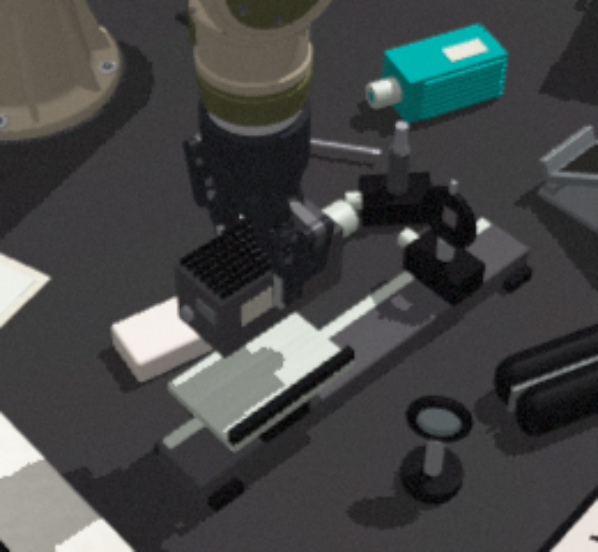

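The scene crop shows the head held roughly level above the platform, snout towards the iris. I'll check pitch and underside height numerically.

Run:
```python
from h import *
np.set_printoptions(precision=4,suppress=True)
p,d,W=pts("scene"); X,Y,Z=W[...,0],W[...,1],W[...,2]
t=(X>.515)&(X<.565)&(Y>-.168)&(Y<-.135)&(Z>.205)&(Z<.235)
q=W[t]; A=np.c_[q[:,:2]-[.54,-.15],np.ones(len(q))]; print('top',len(q),np.linalg.lstsq(A,q[:,2],rcond=None)[0],np.percentile(q[:,2],[5,50,95]))
r=(X>.515)&(X<.563)&(Y>-.19)&(Y<-.16)&(Z>.168)&(Z<.215)
q=W[r]; A=np.c_[q[:,[0,2]]-[.54,.19],np.ones(len(q))]; print('rear',len(q),np.linalg.lstsq(A,q[:,1],rcond=None)[0],np.percentile(q[:,1],[5,50,95]))
s=(X>.55)&(X<.59)&(Y>-.165)&(Y<-.13)&(Z>.168)&(Z<.215)
q=W[s]; A=np.c_[q[:,[1,2]]-[-.15,.19],np.ones(len(q))]; print('side',len(q),np.linalg.lstsq(A,q[:,0],rcond=None)[0],np.percentile(q[:,0],[5,50,95]))
# bottom edge of side face: min z per y bin
s=(X>.555)&(X<.585)&(Y>-.17)&(Y<-.06)&(Z>.14)&(Z<.23)
for y in np.arange(-.17,-.06,.01):
    k=s&(Y>=y)&(Y<y+.01)
    if k.sum()>5: print(round(y+.005,3),np.percentile(Z[k],[2,98]))
# fence line
f=(X>.57)&(X<.6)&(Y>-.2)&(Y<-.02)&(Z>.083)&(Z<.092); q=W[f]; print('fence x',np.polyfit(q[:,1]+.113,q[:,0],1),np.percentile(q[:,0],[3,97]),np.percentile(q[:,1],[1,99]))
```

```text
top 428 [0.0068 0.0326 0.2229] [0.219  0.2231 0.2264]
rear 307 [ 0.0121  0.0134 -0.1712] [-0.1742 -0.1709 -0.1696]
side 304 [0.0136 0.0066 0.5703] [0.5687 0.5703 0.5719]
-0.165 [0.1624 0.2255]
-0.155 [0.1631 0.2261]
-0.145 [0.1631 0.226 ]
-0.135 [0.1632 0.2265]
-0.125 [0.1641 0.2289]
-0.115 [0.1626 0.2244]
-0.105 [0.1616 0.2263]
-0.095 [0.1606 0.2231]
-0.085 [0.1605 0.1878]
-0.075 [0.1609 0.1874]
-0.065 [0.1611 0.2186]
fence x [-0.0152  0.5819] [0.5765 0.5867] [-0.178  -0.0483]
```

Request:
drive_tool([
  [[255,0.002,0,0.025,0,0,0],[255,0.002,0,0.05,0,0,0],[255,0.002,0,0.068,0,0,0],[255,0.002,0,0.078,0,0,0],[255,0.002,0,0.082,0,0,0],[255,0.002,0,0.082,0,0,0],[255,0.002,0,0.082,0,0,0]],
])

```text
clock: 7.75
tcp_pos: [0.5423, -0.1141, 0.0992]
orientation: [-0.001, 0.711, -0.703, 0.001]
wrist_force: [-0.4, -0.2, -3.7]
finger_gap: 0.0555
grip_force: 44.8
```

Request:
drive_tool([
  [[255,0,0,0.001,0,0,0],[255,0,0,0.002,0,0,0],[255,0,0,0.002,0,0,0]],
])

```text
clock: 8.12
tcp_pos: [0.5417, -0.1139, 0.0964]
orientation: [-0.001, 0.711, -0.703, 0.001]
wrist_force: [0.9, 0.1, -4.4]
finger_gap: 0.0556
grip_force: 44.8
```

Request:
drive_tool([
  [[255,0,0,0.0005,0,0,0],[255,0,0,0.001,0,0,0],[255,0,0,0.001,0,0,0]],
])

```text
clock: 8.5
tcp_pos: [0.5417, -0.1139, 0.0956]
orientation: [-0.001, 0.711, -0.703, 0.001]
wrist_force: [-0.4, 0.4, -1.3]
finger_gap: 0.0557
grip_force: 44.9
```

Request:
drive_tool([
  [[255,0,0,0.0005,0,0,0],[255,0,0,0.001,0,0,0],[255,0,0,0.001,0,0,0]],
])

```text
clock: 8.88
tcp_pos: [0.5418, -0.1139, 0.0956]
orientation: [-0.001, 0.711, -0.703, 0.001]
wrist_force: [-2.4, 1.9, 6.7]
finger_gap: 0.0557
grip_force: 46.1
```

Request:
drive_tool([
  [[255,0,0,-0.0008,0,0,0],[255,0,-0.001,-0.0008,0,0,0],[255,0,-0.002,-0.0008,0,0,0],[255,0,-0.003,-0.0008,0,0,0],[255,0,-0.004,-0.0008,0,0,0],[255,0,-0.004,-0.0008,0,0,0]],
], newtons=20)

```text
clock: 9.62
tcp_pos: [0.545, -0.114, 0.0955]
orientation: [-0.0, 0.711, -0.703, 0.0]
wrist_force: [-5.2, -1.2, 5.3]
finger_gap: 0.0555
grip_force: 45.8
```

Request:
drive_tool([
  [[255,0,-0.0005,0,0,0,0],[255,0,-0.001,0,0,0,0],[255,0,-0.001,0,0,0,0]],
])

```text
clock: 10.0
tcp_pos: [0.5459, -0.114, 0.0955]
orientation: [-0.0, 0.711, -0.704, 0.0]
wrist_force: [-5.5, 0.7, 5.7]
finger_gap: 0.0553
grip_force: 46.0
```

Request:
drive_tool([
  [[255,0,0,-0.0008,0,0,0],[255,0,-0.0005,-0.0008,0,0,0],[255,0,-0.001,-0.0008,0,0,0],[255,0,-0.001,-0.0008,0,0,0]],
])

```text
clock: 10.5
tcp_pos: [0.5478, -0.1138, 0.0957]
orientation: [-0.001, 0.711, -0.703, 0.001]
wrist_force: [0.4, 0.2, -3.2]
finger_gap: 0.0556
grip_force: 44.9
```

Request:
drive_tool([
  [[255,0,-0.0005,0,0,0,0],[255,0,-0.001,0,0,0,0],[255,0,-0.001,0,0,0,0]],
])

```text
clock: 10.88
tcp_pos: [0.5483, -0.1138, 0.0959]
orientation: [-0.001, 0.711, -0.703, 0.0]
wrist_force: [-2.3, 0.4, -4.5]
finger_gap: 0.0556
grip_force: 44.8
```

Request:
drive_tool([
  [[255,0,-0.0005,0.0003,0,0,0],[255,0,-0.0008,0.0003,0,0,0],[255,0,-0.0008,0.0003,0,0,0]],
])

```text
clock: 11.25
tcp_pos: [0.5484, -0.1138, 0.0956]
orientation: [-0.0, 0.711, -0.703, 0.0]
wrist_force: [-5.4, -0.8, -0.7]
finger_gap: 0.0559
grip_force: 45.1
```

Request:
drive_tool([
  [[255,0,-0.0005,0,0,0,0],[255,0,-0.0005,0,0,0,0]],
])

```text
clock: 11.5
tcp_pos: [0.5484, -0.1137, 0.0956]
orientation: [0.0, 0.711, -0.703, -0.0]
wrist_force: [-6.9, -0.1, 0.7]
finger_gap: 0.0552
grip_force: 45.3
```

Run:
```python
from h import *
s=get_state();print(s["wrist_force"],s["ft_torque"],s["tcp_pos"]);q=s["orientation"];print(R.from_quat([*q[1:],q[0]]).as_matrix().round(4))
```

```text
[-6.91754642 -0.12965832  0.74643947] [-0.13969509  1.41981167  0.29366644] [ 0.54841299 -0.11374254  0.09564012]
[[ 1.050e-02 -9.999e-01 -7.000e-04]
 [-9.999e-01 -1.050e-02 -1.000e-04]
 [ 1.000e-04  7.000e-04 -1.000e+00]]
```

Request:
drive_tool([
  [[255,0,0,0,0,0,-0.3],[255,0,0,0,0,0,-0.3]],
])

```text
clock: 11.75
tcp_pos: [0.5487, -0.1139, 0.0956]
orientation: [0.0, 0.713, -0.702, -0.0]
wrist_force: [-5.4, -0.5, 0.6]
finger_gap: 0.0556
grip_force: 45.1
```

Run:
```python
from h import *
s=get_state();print(s["wrist_force"],s["ft_torque"],s["tcp_pos"])
```

```text
[-5.3691398  -0.5251808   0.57257069] [-0.28179479  1.25382844  0.1830009 ] [ 0.54865782 -0.11387926  0.09561481]
```

Request:
drive_tool([
  [[255,0,-0.0004,0,0,0,-0.3],[255,0,-0.0004,0,0,0,-0.4],[255,0,-0.0004,0,0,0,-0.4]],
])

```text
clock: 12.12
tcp_pos: [0.5486, -0.1139, 0.0956]
orientation: [0.0, 0.714, -0.7, -0.0]
wrist_force: [-8.0, -0.8, 0.6]
finger_gap: 0.0554
grip_force: 45.4
```

Run:
```python
from h import *
s=get_state();print(s["wrist_force"],s["ft_torque"],s["tcp_pos"])
```

```text
[-7.95022302 -0.75267955  0.58998535] [-0.20981083  1.44736522 -0.48452031] [ 0.54855126 -0.11394394  0.09563202]
```

Request:
drive_tool([
  [[255,0,0,0,0,0,0.25],[255,0,0,0,0,0,0.25]],
])

```text
clock: 12.38
tcp_pos: [0.5487, -0.1139, 0.0956]
orientation: [0.0, 0.713, -0.701, -0.0]
wrist_force: [-6.3, -0.4, 0.4]
finger_gap: 0.0556
grip_force: 45.3
```

Run:
```python
from h import *
s=get_state();print(s["wrist_force"],s["ft_torque"],s["tcp_pos"]);q=s["orientation"];print(R.from_quat([*q[1:],q[0]]).as_matrix().round(4))
```

```text
[-6.25068428 -0.43703954  0.41444002] [-0.18835942  1.43020216 -0.21711567] [ 0.54866374 -0.11385024  0.09561812]
[[ 1.690e-02 -9.999e-01 -9.000e-04]
 [-9.999e-01 -1.690e-02 -1.000e-04]
 [ 1.000e-04  9.000e-04 -1.000e+00]]
```

Request:
drive_tool([
  [[255,0,-0.0004,0,0,0,0.12],[255,0,-0.0004,0,0,0,0.12],[255,0,0.0003,0,0,0,0.12],[255,0,0.0003,0,0,0,0.12]],
])

```text
clock: 12.88
tcp_pos: [0.5487, -0.1139, 0.0956]
orientation: [0.0, 0.713, -0.702, -0.0]
wrist_force: [-5.9, -0.5, 0.3]
finger_gap: 0.0554
grip_force: 45.1
```

Request:
drive_tool([
  [[70,0,0,0,0,0,0],[60,0,0,0,0,0,0],[45,0,0,0,0,0,0],[30,0,0,0,0,0,0],[20,0,0,0,0,0,0],[20,0,0,0,0,0,0]],
])

```text
clock: 13.62
tcp_pos: [0.5502, -0.1138, 0.0957]
orientation: [-0.001, 0.713, -0.701, 0.001]
wrist_force: [0.6, 0.1, 0.7]
finger_gap: 0.0786
grip_force: 0.0
```

Run:
```python
from h import *
s=get_state();print(s["wrist_force"],s["ft_torque"],s["tcp_pos"],s["finger_gap"])
load()
np.set_printoptions(precision=4,suppress=True)
p,d,W=pts("scene"); X,Y,Z=W[...,0],W[...,1],W[...,2]
s=(X>.565)&(X<.59)&(Y>-.19)&(Y<.0)&(Z>.09)&(Z<.16)
q=W[s];print('side',len(q))
for y in np.arange(-.18,-.04,.01):
    k=s&(Y>=y)&(Y<y+.01)
    if k.sum()>5: print(round(y+.005,3),k.sum(),np.median(X[k]),np.percentile(Z[k],[2,98]))
p=np.load("scene.npz")["p"][200:370,220:400,::-1];cv2.imwrite("pics/s3.png",cv2.resize(p,None,fx=3.3,fy=3.3,interpolation=2))
```

```text
[0.57415175 0.10288295 0.67015802] [ 0.03232642  0.03810686 -0.06826063] [ 0.55018312 -0.1138061   0.09574193] 0.07859173393106975
side 745
-0.175 97 0.5732935786936167 [0.0916 0.1357]
-0.165 113 0.577054719067469 [0.0921 0.1406]
-0.155 110 0.5771436279907416 [0.0909 0.1419]
-0.145 103 0.5769431721391236 [0.0913 0.1404]
-0.135 110 0.5768397974564734 [0.0918 0.1403]
-0.125 103 0.5771207400217444 [0.0906 0.1563]
-0.115 52 0.5767877994650337 [0.094  0.1404]
-0.105 11 0.576699739210505 [0.1318 0.1551]
-0.095 10 0.574070842047021 [0.1323 0.1383]
-0.055 36 0.5763139019468626 [0.0922 0.1344]
```

View pics/s3.png

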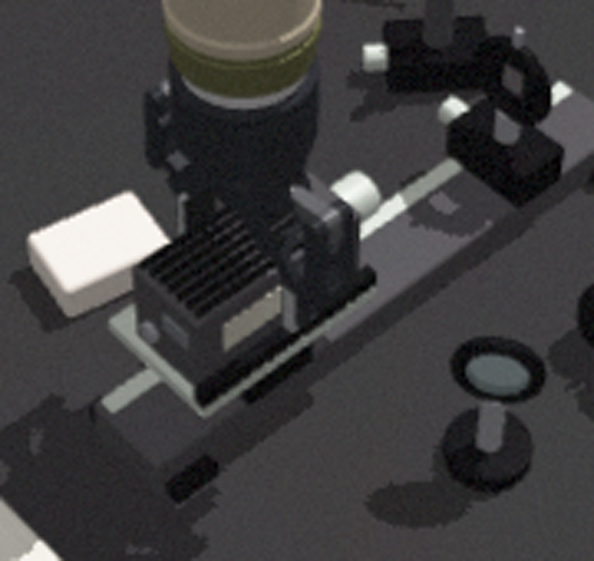

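The head stands flush against the fence with the snout towards the iris. I'll retreat straight up, then go above the lever's +x side.

Request:
drive_tool([
  [[0,0,0.001,0,0,0,0],[0,0,0.001,0,0,0,0],[0,0,0.001,-0.02,0,0,0],[0,0,0.001,-0.06,0,0,0],[0,0,0.001,-0.11,0,0,0],[0,0,0.001,-0.16,0,0,0],[255,0.06,-0.005,-0.17,0,0,0],[255,0.12,-0.01,-0.17,0,0,0],[255,0.18,-0.02,-0.17,0,0,0],[255,0.23,-0.03,-0.17,0,0,0],[255,0.277,-0.035,-0.17,0,0,0],[255,0.277,-0.035,-0.17,0,0,0]],
])

```text
clock: 15.22
tcp_pos: [0.5886, -0.3939, 0.2634]
orientation: [-0.001, 0.711, -0.703, -0.0]
wrist_force: [0.0, 0.6, -0.4]
finger_gap: -0.0005
grip_force: 0.0
```

Run:
```python
from h import *
np.set_printoptions(precision=4,suppress=True)
load()
c=calibration("wrist"); p,d=read_camera("wrist"); np.savez("w.npz",p=p,d=d,m=c["mtx"],T=c["world_from_camera"])
cv2.imwrite("pics/w2.png",p[...,::-1]); rel()
p,d,W=pts("scene"); X,Y,Z=W[...,0],W[...,1],W[...,2]
def bx(n,m):
    q=W[m];print(n,len(q),np.percentile(q,[1,50,99],axis=0).round(4).tolist())
s=(X>.45)&(X<.6)&(Y>-.48)&(Y<-.3)
bx('lever top',s&(Z>.165)&(Z<.19)); bx('cheek',s&(abs(Z-.101)<.003)); bx('lever',s&(Z>.11)&(Z<.19))
s=(X>.565)&(X<.582)&(Y>-.19)&(Y<.0)&(Z>.092)&(Z<.13)
q=W[s]; print('side fit x=f(y,z)',np.linalg.lstsq(np.c_[q[:,1]+.113,q[:,2]-.11,np.ones(len(q))],q[:,0],rcond=None)[0])
r=(X>.525)&(X<.572)&(Y>-.19)&(Y<-.16)&(Z>.08)&(Z<.13); q=W[r];print('rear',np.linalg.lstsq(np.c_[q[:,0]-.549,np.ones(len(q))],q[:,1],rcond=None)[0])
t=(X>.525)&(X<.572)&(Y>-.17)&(Y<-.06)&(Z>.125)&(Z<.15); q=W[t];print('top',np.linalg.lstsq(np.c_[q[:,0]-.549,q[:,1]+.113,np.ones(len(q))],q[:,2],rcond=None)[0])
```

```text
t 15.375 tcp [ 0.589  -0.3896  0.2656] F [-0.26  0.77  0.84] gap -0.00012417842317631977
lever top 156 [[0.5256, -0.4038, 0.1655], [0.5356, -0.3939, 0.1751], [0.54, -0.3811, 0.1792]]
cheek 570 [[0.4834, -0.4195, 0.0981], [0.5326, -0.4092, 0.1006], [0.5707, -0.3654, 0.1038]]
lever 462 [[0.5254, -0.4043, 0.1111], [0.5353, -0.3942, 0.1519], [0.5395, -0.381, 0.1785]]
side fit x=f(y,z) [ 0.008  -0.0002  0.5767]
rear [ 0.0136 -0.1739]
top [-0.0008 -0.009   0.1372]
```

View pics/w2.png

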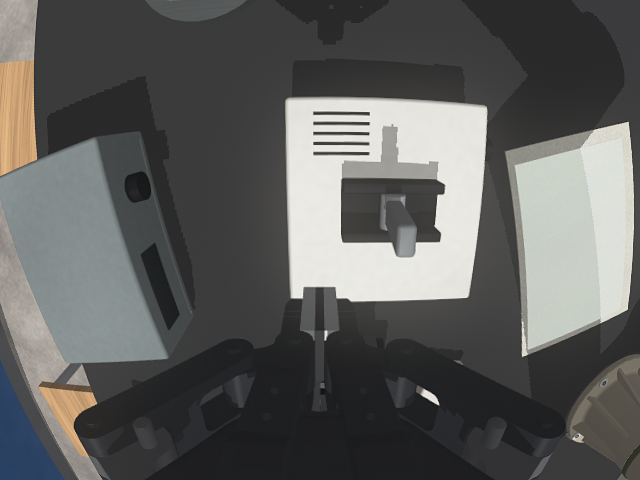

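Run:
```python
from h import *
for n in("scene","top"):
    p,d,W=pts(n); X,Y,Z=W[...,0],W[...,1],W[...,2]
    hsv=cv2.cvtColor(p,cv2.COLOR_RGB2HSV)
    m=(X>.4)&(X<.65)&(Y>-.52)&(Y<-.27)&(Z>.01)&(Z<.19)&(hsv[...,1]>80)&(hsv[...,2]>50); v,u=np.where(m);print(n,m.sum(),[(a,b,p[b,a].tolist()) for a,b in zip(u,v)][:8])
p=np.load("top.npz")["p"][260:290,425:540,::-1]; cv2.imwrite("pics/t3.png",cv2.resize(p,None,fx=6,fy=6,interpolation=2))
rel(([.577,-.392,.20],rot(270.8)),([.577,-.392,.135],rot(270.8)),([.54,-.392,.135],rot(270.8)))
```

```text
scene 0 []
top 0 []
t 15.375 tcp [ 0.589  -0.3896  0.2656] F [-0.26  0.77  0.84] gap -0.00012417842317631977
[0.0023, 0.0122, 0.0656] [-0.1, 0.0, 0.1]
[0.0023, 0.0123, 0.1306] [-0.1, 0.0, 0.1]
[0.0017, 0.0493, 0.1305] [-0.1, 0.0, 0.1]
```

View pics/t3.png

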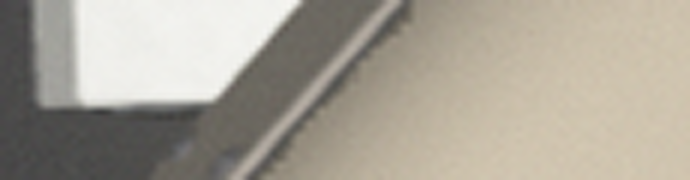

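The arm hides that face, and there are no coloured marks anywhere. The other frames follow world axes, so I'll take ON as +x (away from the robot). I'll push OFF (−x) first.

Request:
drive_tool([
  [[255,0.002,0.012,0.05,0,0,0],[255,0.002,0.012,0.1,0,0,0],[255,0.002,0.012,0.125,0,0,0],[255,0.002,0.012,0.13,0,0,0],[255,0.002,0.025,0.13,0,0,0],[255,0.002,0.035,0.13,0,0,0],[255,0.002,0.045,0.13,0,0,0],[255,0.002,0.049,0.13,0,0,0]],
])

```text
clock: 16.38
tcp_pos: [0.5412, -0.3936, 0.1386]
orientation: [-0.002, 0.713, -0.701, 0.003]
wrist_force: [2.3, 3.0, 6.5]
finger_gap: 0.0001
grip_force: 3.3
```

Request:
drive_tool([
  [[255,0,0.004,0,0,0,0],[255,0,0.008,0,0,0,0],[255,0,0.012,0,0,0,0],[255,0,0.012,0,0,0,0]],
])

```text
clock: 16.88
tcp_pos: [0.5283, -0.3938, 0.1361]
orientation: [-0.001, 0.713, -0.702, 0.001]
wrist_force: [3.0, -0.7, 3.6]
finger_gap: -0.0
grip_force: 1.9
```

Request:
drive_tool([
  [[255,0,0.003,0,0,0,0],[255,0,0.006,0,0,0,0],[255,0,0.006,0,0,0,0]],
])

```text
clock: 17.25
tcp_pos: [0.522, -0.3932, 0.1349]
orientation: [-0.001, 0.713, -0.701, 0.0]
wrist_force: [2.2, -2.0, -0.1]
finger_gap: 0.0
grip_force: 1.3
```

Request:
drive_tool([
  [[255,0,0.002,0,0,0,0],[255,0,0.004,0,0,0,0],[255,0,0.004,0,0,0,0]],
])

```text
clock: 17.62
tcp_pos: [0.5181, -0.3928, 0.1354]
orientation: [-0.001, 0.713, -0.701, 0.0]
wrist_force: [3.6, 0.2, -0.7]
finger_gap: -0.0001
grip_force: 1.3
```

Request:
drive_tool([
  [[255,0,0.002,0,0,0,0],[255,0,0.004,0,0,0,0],[255,0,0.004,0,0,0,0]],
])

```text
clock: 18.0
tcp_pos: [0.5143, -0.3933, 0.1357]
orientation: [-0.001, 0.713, -0.701, 0.001]
wrist_force: [3.6, 1.7, -0.5]
finger_gap: -0.0003
grip_force: 1.4
```

Request:
drive_tool([
  [[255,0,0.002,0,0,0,0],[255,0,0.003,0,0,0,0],[255,0,0.003,0,0,0,0]],
])

```text
clock: 18.38
tcp_pos: [0.5114, -0.3936, 0.1357]
orientation: [-0.001, 0.713, -0.701, 0.001]
wrist_force: [4.5, -0.4, 0.5]
finger_gap: -0.0003
grip_force: 1.5
```

```bash
cat > lev.py <<'E'
from h import *
load(); rel()
for n in("scene","top"):
    p,d,W=pts(n); X,Y,Z=W[...,0],W[...,1],W[...,2]
    hsv=cv2.cvtColor(p,cv2.COLOR_RGB2HSV)
    s=(X>.44)&(X<.62)&(Y>-.408)&(Y<-.376)&(Z>.11)&(Z<.185)
    for z in np.arange(.11,.185,.01):
        k=s&(Z>=z)&(Z<z+.01)
        if k.sum()>3: print(n,round(z+.005,3),k.sum(),np.percentile(X[k],[3,50,97]).round(4),np.median(p[k],0))
E
python3 lev.py
```

```text
t 18.475 tcp [ 0.5114 -0.3935  0.1357] F [2.84 0.92 1.01] gap -0.00019296252959426452
scene 0.115 107 [0.5104 0.5176 0.5232] [ 94.  98. 100.]
scene 0.125 63 [0.5039 0.5132 0.5174] [89. 92. 96.]
scene 0.135 16 [0.4935 0.5154 0.5212] [86.  86.5 87.5]
scene 0.145 53 [0.4879 0.5196 0.5263] [66. 69. 69.]
scene 0.155 55 [0.4806 0.5181 0.5271] [64. 64. 65.]
scene 0.165 14 [0.4791 0.5132 0.5194] [72.5 75.  73. ]
scene 0.175 10 [0.5061 0.5218 0.5255] [47.5 50.  52. ]
scene 0.185 14 [0.5176 0.5237 0.5374] [27. 28. 31.]
top 0.115 29 [0.5058 0.517  0.5219] [103. 106. 107.]
top 0.125 22 [0.4978 0.5097 0.5152] [101.5 105.  105. ]
top 0.135 20 [0.493  0.5042 0.5092] [104.  107.  107.5]
top 0.145 41 [0.4864 0.499  0.5218] [ 99. 102. 104.]
top 0.155 57 [0.4791 0.4946 0.5202] [100. 103. 104.]
top 0.165 57 [0.4751 0.4833 0.5215] [113. 118. 119.]
top 0.175 19 [0.5014 0.5132 0.524 ] [78. 76. 75.]
top 0.185 25 [0.4877 0.5061 0.5373] [68. 67. 66.]
```

Request:
drive_tool([
  [[255,0,0.002,0,0,0,0],[255,0,0.003,0,0,0,0],[255,0,0.003,0,0,0,0]],
])

```text
clock: 18.85
tcp_pos: [0.5096, -0.3936, 0.136]
orientation: [-0.002, 0.713, -0.701, 0.002]
wrist_force: [6.6, -0.4, -0.1]
finger_gap: 0.0001
grip_force: 2.8
```

Request:
drive_tool([
  [[255,0,0.001,0,0,0,0],[255,0,0.002,0,0,0,0],[255,0,0.002,0,0,0,0]],
])

```text
clock: 19.23
tcp_pos: [0.5091, -0.3938, 0.1365]
orientation: [-0.002, 0.713, -0.701, 0.003]
wrist_force: [11.0, 1.2, -0.1]
finger_gap: -0.0001
grip_force: 4.3
```

Request:
drive_tool([
  [[255,0,-0.012,0,0,0,0],[255,0,-0.02,-0.03,0,0,0],[255,0,-0.02,-0.075,0,0,0],[255,0,-0.01,-0.09,0,0,0],[255,0,0.04,-0.09,0,0,0],[255,0,0.072,-0.09,0,0,0],[255,0,0.072,-0.09,0,0,0],[255,0,0.072,-0.045,0,0,0],[255,0,0.072,-0.01,0,0,0],[255,0,0.072,0,0,0,0],[255,0,0.072,0,0,0,0]],
])

```text
clock: 20.6
tcp_pos: [0.4344, -0.3944, 0.135]
orientation: [-0.001, 0.713, -0.701, -0.0]
wrist_force: [0.2, -0.5, 0.0]
finger_gap: 0.0002
grip_force: 0.0
```

```bash
python3 lev.py
```

```text
t 20.7 tcp [ 0.4353 -0.3955  0.1368] F [ 0.16  0.32 -0.04] gap 0.00041674253704051417
scene 0.115 105 [0.5107 0.5173 0.5219] [ 95.  99. 101.]
scene 0.125 121 [0.5024 0.5105 0.5162] [ 96. 100. 102.]
scene 0.135 122 [0.4415 0.5034 0.5098] [ 97. 100. 103.]
scene 0.145 157 [0.4414 0.4949 0.5014] [ 96. 100. 102.]
scene 0.155 173 [0.4415 0.4876 0.4939] [ 94.  98. 100.]
scene 0.165 94 [0.4488 0.4835 0.4881] [102.  106.  108.5]
scene 0.175 6 [0.4439 0.4469 0.4495] [34.  35.5 37. ]
scene 0.185 15 [0.4408 0.4486 0.4654] [26. 28. 27.]
top 0.115 34 [0.5062 0.517  0.5219] [104. 106. 108.]
top 0.125 44 [0.4987 0.5097 0.5143] [103. 106. 108.]
top 0.135 42 [0.4924 0.5041 0.5086] [102.  106.  107.5]
top 0.145 43 [0.4432 0.497  0.4996] [104. 108. 109.]
top 0.155 54 [0.4416 0.4891 0.4946] [103. 107. 108.]
top 0.165 63 [0.4684 0.4811 0.4876] [122. 127. 130.]
top 0.185 5 [0.4416 0.4437 0.4472] [66. 67. 67.]
```

Lever face slope is −0.70, so it leans about 0.61 rad and is fully off. Now I'll throw it on.

Request:
drive_tool([
  [[255,-0.002,-0.01,0,0,0,0],[255,-0.002,-0.02,0,0,0,0],[255,-0.002,-0.028,0,0,0,0],[255,-0.002,-0.036,0,0,0,0],[255,-0.002,-0.044,0,0,0,0],[255,-0.002,-0.052,0,0,0,0],[255,-0.002,-0.06,0,0,0,0],[255,-0.002,-0.068,0,0,0,0],[255,-0.002,-0.076,0,0,0,0],[255,-0.002,-0.084,0,0,0,0],[255,-0.002,-0.092,0,0,0,0]],
])

```text
clock: 22.08
tcp_pos: [0.5266, -0.3914, 0.1353]
orientation: [-0.0, 0.713, -0.701, 0.0]
wrist_force: [-5.0, -1.7, -1.7]
finger_gap: 0.0003
grip_force: 2.0
```

Request:
drive_tool([
  [[255,0,-0.004,0,0,0,0],[255,0,-0.008,0,0,0,0],[255,0,-0.012,0,0,0,0],[255,0,-0.012,0,0,0,0]],
])

```text
clock: 22.58
tcp_pos: [0.5388, -0.3906, 0.1354]
orientation: [-0.001, 0.713, -0.701, 0.001]
wrist_force: [-3.1, 1.0, 0.4]
finger_gap: 0.0004
grip_force: 1.1
```

Request:
drive_tool([
  [[255,0,-0.002,0,0,0,0],[255,0,-0.004,0,0,0,0],[255,0,-0.004,0,0,0,0]],
])

```text
clock: 22.95
tcp_pos: [0.5395, -0.3906, 0.1355]
orientation: [0.001, 0.712, -0.702, -0.002]
wrist_force: [-12.3, -0.4, 2.8]
finger_gap: 0.0001
grip_force: 5.9
```

Request:
drive_tool([
  [[255,0,0.015,0,0,0,0],[255,0,0.03,-0.03,0,0,0],[255,0,0.05,-0.08,0,0,0],[255,0,0.08,-0.14,0,0,0],[255,0,0.11,-0.15,0,0,0],[255,0,0.11,-0.15,0,0,0],[255,0,0.11,-0.15,0,0,0]],
])

```text
clock: 23.82
tcp_pos: [0.4331, -0.3929, 0.2855]
orientation: [-0.001, 0.713, -0.701, 0.002]
wrist_force: [1.3, -0.2, 0.3]
finger_gap: 0.0002
grip_force: 0.0
```

```bash
python3 lev.py
python3 - <<'E'
from h import *
np.set_printoptions(precision=4,suppress=True)
p,d,W=pts("scene"); X,Y,Z=W[...,0],W[...,1],W[...,2]
r=(X>.525)&(X<.572)&(Y>-.19)&(Y<-.16)&(Z>.08)&(Z<.13); print('rear',np.median(Y[r]))
s=(X>.565)&(X<.582)&(Y>-.168)&(Y<-.06)&(Z>.092)&(Z<.13); print('side',np.polyfit(Y[s]+.113,X[s],1))
cv2.imwrite("pics/f.png",p[...,::-1])
E
```

```text
t 23.925 tcp [ 0.4329 -0.3925  0.2845] F [ 1.13  0.37 -0.9 ] gap -9.054732823881921e-05
scene 0.115 13 [0.5329 0.5414 0.5487] [64. 67. 69.]
scene 0.125 11 [0.5389 0.5473 0.5548] [63. 65. 66.]
scene 0.135 17 [0.5449 0.5529 0.5613] [64. 66. 68.]
scene 0.145 12 [0.5537 0.5622 0.571 ] [61.  63.5 64. ]
scene 0.155 55 [0.5605 0.5753 0.5787] [81. 83. 85.]
scene 0.165 103 [0.565  0.5717 0.5774] [120. 124. 127.]
top 0.115 45 [0.5283 0.5323 0.5446] [111. 116. 117.]
top 0.125 47 [0.5339 0.5395 0.5477] [112. 116. 118.]
top 0.135 50 [0.5412 0.5462 0.5569] [111.  115.5 117. ]
top 0.145 51 [0.5476 0.5524 0.5638] [111. 115. 117.]
top 0.155 53 [0.5537 0.5595 0.5736] [111. 116. 118.]
top 0.165 78 [0.5626 0.5683 0.5754] [117. 122. 125.]
rear -0.17360978585088133
side [-0.0165  0.5771]
```

View pics/f.png

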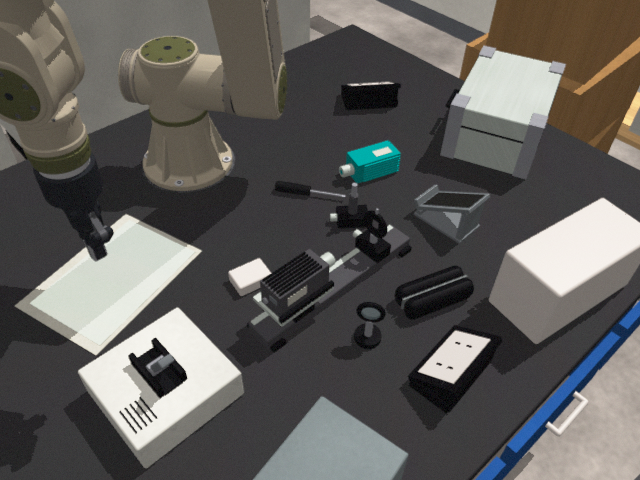

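The final view shows the head on the platform at (295,285), flush with the fence. The lever at (160,365) is thrown to +x with a slope of 0.68, about 0.60 rad, and the arm is clear. I'm handing in.

```bash
python3 -c "from workcell import *; print(hand_in())"
```

```text
the job is handed in; nothing more can be done
None
```

I handed the job in at about 24 s: the laser head stands level and flush against the fence with its snout towards the iris, and I then pushed the cutout fully off (−x) and threw it fully on (+x). The supply has no ON/OFF marks, so taking +x as ON was an assumption based on the other frames lining up with the world axes.

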